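# Weigh the brass at the yard sale

## Robot

A 6-joint arm with a two-finger parallel gripper is mounted at the origin on the work surface. World frame = base frame: x ahead of the robot, y to its left, z up, the work surface at z = 0. Lengths are in m, angles in rad, forces in N, time in s.
With the tool pointing down it reaches from about 0.375 to 0.9 m from the base axis. Payload 3.1 kg.
Tool frame: the origin (TCP) lies at the very end of the fingers, on their centre line; the grasp point (between the pads) lies 19 mm behind it (manip.grasp_offset is the distance from the TCP to the grasp point, in m); x points along the fingers, z is the direction in which the jaws open and shut, and the axes are right-handed (so a half turn about x gives the same grasp; the last joint's range is limited). The gripper opens to 85 mm and grips with 20 to 120 N. Pads are 22 mm wide; open, the fingers measure 114 mm over their backs; the gripper's body (76 mm by 85 mm) begins 54 mm behind the grasp point. The pads swing forward as they close: fully open they stand 13 mm farther back than shut.
Start: joints at [1.097, 0.527, 1.433, -0, 1.181, -0.178], TCP at [0.182, 0.598, 0.231] pointing down, gripper open.
Joint ranges: [-3.08, 3.08], [-0.75, 2.2], [0.22, 2.44], [-1.43, 4.57], [0, 2.65], [-2.85, 2.85]. Speed limits (rad/s): [2.79, 2.79, 3.14, 3.14, 3.14, 3.14].

## Interface

Orientations are given as a unit quaternion [x, y, z, w].
In Python, from station import manip gives the robot as it stands.
- The arm moves only by the tool send_rows, never from a script. Its argument "steps" is a list that holds one entry, the list of rows, each a list of 5 numbers: the closure, from 0 (fully open) to 1 (shut), then the shift along the world's x, y, z in m, then the turn about the world's z in rad. A call has 1 to 8 rows; each row is the pose to reach, as a shift and turn from the pose commanded when the call began; what a row does not reach only later rows make up. A row lasts 1/8 s, in which the tool goes at most 62.5 mm and 10.7 degrees, less where a joint would pass 70% of its speed; a pose out of reach is approached as far as the arm can. A call with a gripper value outside its range is refused whole. The fingers move at their own pace and stop on an object; "grip_force" is the grip in N (left out, the last holds). Time passes only in rows, so rows that repeat a pose let the fingers close. It gives the time, the measured TCP pose, the force and the opening at its end, in the units of the state.
- manip.sense(): the state, without advancing time (a new reading comes with each control period).
- manip.snapshot(name): name is "side" or "top" or "wrist"; returns the picture (384x512x3 uint8, red, green, blue); there is no depth.
- manip.camera_params(name): a dict with "fx", "fy", "cx", "cy" (pixels), "T" (4x4, takes a point from camera to world coordinates); the wrist camera has in their place "tool_from_camera" (4x4, takes a point from camera to tool coordinates, whose origin is the TCP and whose axes are the tool frame's). Camera axes: x right, y down, z forward; pixel columns grow to the right and rows downward; lengths in m; the calibration is good to about 2 mm. A picture is of the moment at which its call begins: read the wrist's pose just before it. camera_params takes no time and is no camera call.
- manip.sign_off(): hands the job in, once; it reports no verdict.
The state is a dict: "t": time; "q": joint angles; "qd": joint speeds; "tau": joint torques, N m; "tcp_pos": TCP position; "tool_rot": TCP orientation; "force": force on the tool from outside, world axes, zero at the start; "ft_torque": the same for the moment, N m; "finger_gap": opening from 0.0 (shut) to 1.0 (fully open).
Only numpy, scipy, OpenCV 4.12 (cv2) and the standard library are available. Lean on these libraries where they do the work, as an engineer would, in place of code of your own. Each camera call takes 0.05 s, during which the arm holds its last target.

## Task

Weigh the brass pieces (candlestick, bell and goblets, as many as stand on the table) on the two-tray balance. First, with both trays empty, turn the outer ring of the two concentric knobs until the zero mark of the dial is under the needle, without turning the inner knob, and leave the ring alone after that. Then stand every brass piece on the square tray and steel weights on the round tray until the needle is back on the zero mark; weights that are not needed stay standing on the table, and the mug and the red tin stay where they are.

Things in the scene. Friction and masses are not known exactly. Their poses are not given: they have to be found in the camera images.
- balance: Grey two-tray balance, fixed. Origin on the table under its middle; x axis points away from the robot (yaw within 0.15 rad). Base 150 x 400 x 30 mm; between the trays a block (x -35 to 75 mm, 85 mm wide, 80 mm high) carries a round white dial with a black needle over it. In front, at (-0.13, 0), two concentric knobs: the outer ring turns the dial. The trays are coupled: one sinks, the other rises.
- square_tray: Square aluminium goods tray at (0, +0.13) on the balance. Origin at the centre of its floor (top face), axes as the balance. Inside 152 x 152 mm, rim 20 mm above the floor. Floor 85 mm above the table when level; it rides straight up and down by at most 21 mm and stays flat.
- round_tray: Round aluminium weights tray at (0, -0.13) on the balance. Origin at the centre of its floor (top face). Inside diameter 142 mm, rim 20 mm above the floor. Floor about 85 mm above the table when level; moves opposite to the square tray.
- needle (a joint): Needle over the dial, rad, counter-clockwise from above positive; 0 with the trays level, as when empty. Negative = square tray low (6 mm lower for each -0.2 rad), positive = round tray low. 200 g of difference moves it 0.2 rad; stops at -0.7 and 0.7, so 600 g of difference can still be read and 800 g cannot. Settles in 2 s.
- coarse_ring (a joint): Outer ring (coarse zero), rad, counter-clockwise from above positive, travel -1.5 to 1.5, stiff (0.15 N m), stays where left. It turns the dial the same way by half its angle: the dial's zero mark stands at 0.5 x coarse_ring, to be compared with needle. Starts at 0.5 to 1.3.
- ring_grip (a point): On the axis of the outer ring, 50 mm above the table. Black disc 44 mm across, z 34 to 54 mm, crossed by a bar 56 mm long, 22 mm wide, z 34 to 58 mm (its ends are two wings), whose flat ends, 56 mm apart, are gripped with the fingers either side of the inner knob. The bar lies along this point's x axis: the balance's x at coarse_ring = 0, turning with it.
- dial_mark (a point): The zero mark, the widest and longest tick of the dial, 27 mm from its centre, at balance (-0.007, 0) when coarse_ring = 0; this point's x axis lies along the mark, through the dial's centre.
- needle_tip (a point): Tip of the black needle, 29 mm from the dial's centre, pointing to the robot when level; this point's x axis lies along the needle. The needle is on the zero mark when the two x axes agree.
- fine_knob (a joint): Inner knob (fine trim), rad, counter-clockwise positive, already set (-0.4 to 0.4): leave as it is. Turns easily (0.03 N m). Aluminium, 22 mm across, on the outer ring's axis, standing 22 mm above the ring's bar; top 80 mm above the table.
- fine_mark (a point): End of the black index line on top of the inner knob, 10 mm from its axis, 80 mm above the table; it shows whether the inner knob has turned.
- candlestick: Brass candlestick, 95 mm tall: foot 64 mm across and 12 mm high, stem 22 mm across, cup 36 mm across from 66 to 95 mm. May be absent. Origin at the centre of its underside, z up. Plain brass, weight a whole multiple of 200 g, between 200 and 600 g.
- bell: Brass hand bell, 95 mm tall: rim 64 mm across up to 16 mm, body 48 mm across up to 50 mm, round handle 20 mm across from 50 to 95 mm. May be absent. Origin at the centre of its underside, z up. Plain brass, weight a whole multiple of 200 g, between 200 and 600 g.
- goblet1: Small solid brass goblet, one of two alike, 70 mm tall: foot 50 mm across and 10 mm high, stem 18 mm across, bowl 40 mm across from 44 to 70 mm. May be absent. Origin at the centre of its underside, z up. Plain brass, weight a whole multiple of 200 g, between 200 and 600 g.
- goblet2: Small solid brass goblet, one of two alike, 70 mm tall: foot 50 mm across and 10 mm high, stem 18 mm across, bowl 40 mm across from 44 to 70 mm. May be absent. Origin at the centre of its underside, z up. Plain brass, weight a whole multiple of 200 g, between 200 and 600 g.
- weight800: Steel weight of 800 g (largest of three), 68 mm tall: body 62 mm across up to 40 mm, neck 14 mm, round head 24 mm across from 50 to 68 mm. Origin at the centre of its underside, z up.
- weight400: Steel weight of 400 g (middle of three), 59 mm tall: body 50 mm across up to 31 mm, neck 14 mm, round head 24 mm across from 41 to 59 mm. Origin at the centre of its underside, z up.
- weight200: Steel weight of 200 g (smallest of three), 54 mm tall: body 38 mm across up to 26 mm, neck 14 mm, round head 24 mm across from 36 to 54 mm. Origin at the centre of its underside, z up.
- mug: White mug, 80 mm across, 85 mm tall, with a handle. Bystander, loose; origin under its centre.
- gift_tin: Red round tin, 76 mm across, 40 mm tall, in front of the knobs. Bystander, loose; origin under its centre.
There are look-alikes about, which are no part of the job. What is shaped like the bell but pink or purple is not meant.

How it is judged:
On the way:
1. the empty balance is zeroed: the outer ring has brought the dial's zero mark under the needle (within 0.08 rad) with nothing on the trays (angle between the x axis of needle_tip and the x axis of dial_mark, either way round below 0.08 rad and value of joint needle between -0.1 and 0.1 rad and value of joint coarse_ring between -0.3 and 0.3 rad and contact force between the fingers and square_tray below 0.2 N and contact force between the fingers and round_tray below 0.2 N and contact force between each of candlestick, bell, goblet1, goblet2, weight800, weight400, weight200 and square_tray below 0.1 N and contact force between each of candlestick, bell, goblet1, goblet2, weight800, weight400, weight200 and round_tray below 0.1 N), for 0.5 s.
At the end, for the whole second after the job is handed in: Needle within 0.1 rad of the zero mark and within 0.12 rad of 0, still; outer ring within 0.3 rad of 0; every brass piece present upright (0.25 rad) on the square tray, within 74 mm of its centre along each side; no weight on that tray; all weights upright and at rest (angle between the x axis of needle_tip and the x axis of dial_mark, either way round below 0.1 rad and value of joint needle between -0.12 and 0.12 rad and value of joint coarse_ring between -0.3 and 0.3 rad and velocity of joint needle between -0.1 and 0.1 rad/s and x of candlestick in the frame of square_tray between -0.074 and 0.074 m and y of candlestick in the frame of square_tray between -0.074 and 0.074 m and z of candlestick in the frame of square_tray between -0.012 and 0.012 m and angle between each of candlestick, bell, goblet1, goblet2, weight800, weight400, weight200's own z axis and vertical below 0.25 rad and linear speed of each of candlestick, bell, goblet1, goblet2, weight800, weight400, weight200 below 0.03 m/s and x of bell in the frame of square_tray between -0.074 and 0.074 m and y of bell in the frame of square_tray between -0.074 and 0.074 m and z of bell in the frame of square_tray between -0.012 and 0.012 m and x of goblet1 in the frame of square_tray between -0.074 and 0.074 m and y of goblet1 in the frame of square_tray between -0.074 and 0.074 m and z of goblet1 in the frame of square_tray between -0.012 and 0.012 m and x of goblet2 in the frame of square_tray between -0.074 and 0.074 m and y of goblet2 in the frame of square_tray between -0.074 and 0.074 m and z of goblet2 in the frame of square_tray between -0.012 and 0.012 m and contact force between each of weight800, weight400, weight200 and square_tray below 0.2 N); the robot touches nothing.
It fails at once if the inner knob is turned by more than 0.25 rad (distance of fine_mark from where it was at the start of the episode above 0.0025 m).
It fails at once if the mug or the tin is shifted by more than 50 mm (distance of any of mug, gift_tin from where it was at the start of the episode above 0.05 m).
Of candlestick, bell, goblet1, goblet2 only 3 to 4 are there at a start; the rules pass over those that are not, and their reading is None.
At some moment in a run one of bell, weight800, weight400, weight200 may be knocked a few centimetres aside while the robot is not near it.
It also fails if it takes over 210 s, if anything falls off the work surface, if the arm or the gripper's body presses on something with over 40 N, if the wrist force passes 120 N, or if a joint passes its speed limit or range.

## Working session

There is one attempt and no reset: what is moved stays moved. The work goes in short steps, Python scripts to look and compute and a tool call to move; the robot and the scene stay as the last step left them, time stands still between calls to the robot, and variables do not carry over. Pictures are saved under pics/ and viewed, and the job is handed in when it is done.

Besides the shell and the picture viewer there is one more tool, called after "Request:" as name(argument=value, ...), one argument or row to a line, values as JSON. send_rows: Moves the arm, as the interface text tells. Its arguments: {"type":"object","properties":{"steps":{"type":"array","items":{"type":"array","items":{"type":"array","items":{"type":"number"}}}},"grip_force":{"type":"number"}},"required":["steps"]}

```bash
ls; mkdir -p pics
cat > h.py <<'E'
import numpy as np, cv2
from station import manip
from scipy.spatial.transform import Rotation as R
def snap(name,fn):
    s=manip.sense(); im=manip.snapshot(name)
    cv2.imwrite('pics/'+fn,cv2.cvtColor(im,cv2.COLOR_RGB2BGR)); 
    return im,s
def cam(name,s=None):
    p=manip.camera_params(name)
    K=(p['fx'],p['fy'],p['cx'],p['cy'])
    if 'T' in p: T=np.array(p['T'])
    else:
        W=np.eye(4);W[:3,:3]=R.from_quat(s['tool_rot']).as_matrix();W[:3,3]=s['tcp_pos'];T=W@np.array(p['tool_from_camera'])
    return K,T
def ray(name,u,v,z,s=None):
    K,T=cam(name,s); d=T[:3,:3]@np.array([(u-K[2])/K[0],(v-K[3])/K[1],1]); o=T[:3,3]
    return o+d*(z-o[2])/d[2]
def proj(name,P,s=None):
    K,T=cam(name,s); c=T[:3,:3].T@(np.array(P)-T[:3,3]); return np.array([K[0]*c[0]/c[2]+K[2],K[1]*c[1]/c[2]+K[3]])
E
python3 - <<'E'
from h import *
np.set_printoptions(precision=3,suppress=True)
for n in('side','top','wrist'):
    im,s=snap(n,n+'0.png'); print(n,cam(n,s))
print(s)
E
```

```text
pics
side ((382.68788059260515, 382.68788059260515, 258.8424514648175, 195.02475275884515), array([[ 0.673, -0.564,  0.479, -0.062],
       [-0.74 , -0.497,  0.454, -0.509],
       [-0.018, -0.659, -0.752,  0.965],
       [ 0.   ,  0.   ,  0.   ,  1.   ]]))
top ((381.28483530966145, 381.28483530966145, 256.35630101875034, 188.6108412976225), array([[ 0.027, -0.996,  0.088,  0.388],
       [-1.   , -0.026,  0.015, -0.015],
       [-0.012, -0.088, -0.996,  1.188],
       [ 0.   ,  0.   ,  0.   ,  1.   ]]))
wrist ((336.97332115834456, 336.97332115834456, 254.48991953530563, 195.5707666162949), array([[ 0.291,  0.904,  0.312,  0.1  ],
       [ 0.957, -0.275, -0.097,  0.622],
       [-0.002,  0.326, -0.945,  0.372],
       [ 0.   ,  0.   ,  0.   ,  1.   ]]))
{'t': 0.1, 'q': array([ 1.098,  0.528,  1.434,  0.   ,  1.181, -0.179]), 'qd': array([-0.   , -0.003, -0.002,  0.   , -0.   , -0.001]), 'tau': array([  0.   , -44.331, -17.859,  -0.   ,   0.004,  -0.   ]), 'tcp_pos': array([0.181, 0.597, 0.23 ]), 'tool_rot': array([-0.421,  0.569,  0.421,  0.567]), 'force': array([-0.133, -0.735, -0.401]), 'ft_torque': array([ 0.009, -0.021, -0.025]), 'finger_gap': 1.001572762053751}
```

View pics/top0.png

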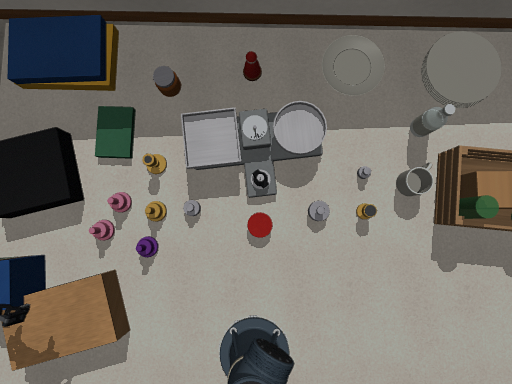

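View pics/side0.png

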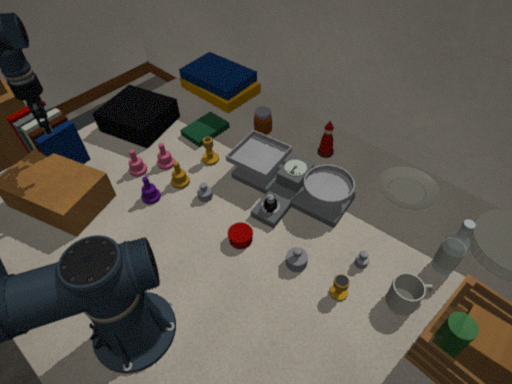

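View pics/wrist0.png

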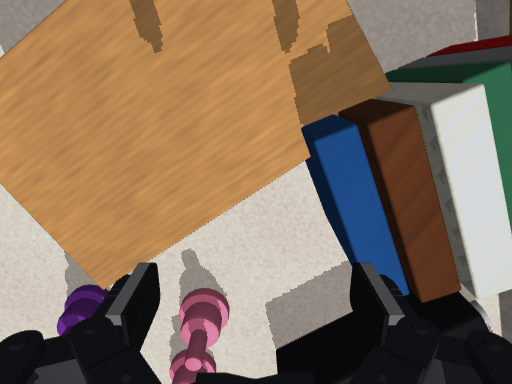

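Run:
```python
import cv2
im=cv2.imread('pics/top0.png')
cv2.imwrite('pics/c1.png',cv2.resize(im[95:255,90:290],None,fx=4,fy=3.75,interpolation=cv2.INTER_CUBIC)[:600])
cv2.imwrite('pics/c2.png',cv2.resize(im[95:245,230:430],None,fx=4,fy=4,interpolation=cv2.INTER_CUBIC))
im=cv2.imread('pics/side0.png')
cv2.imwrite('pics/c3.png',cv2.resize(im[120:320,120:380],None,fx=3,fy=3,interpolation=cv2.INTER_CUBIC))
```

```text
(no output)
```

View pics/c1.png

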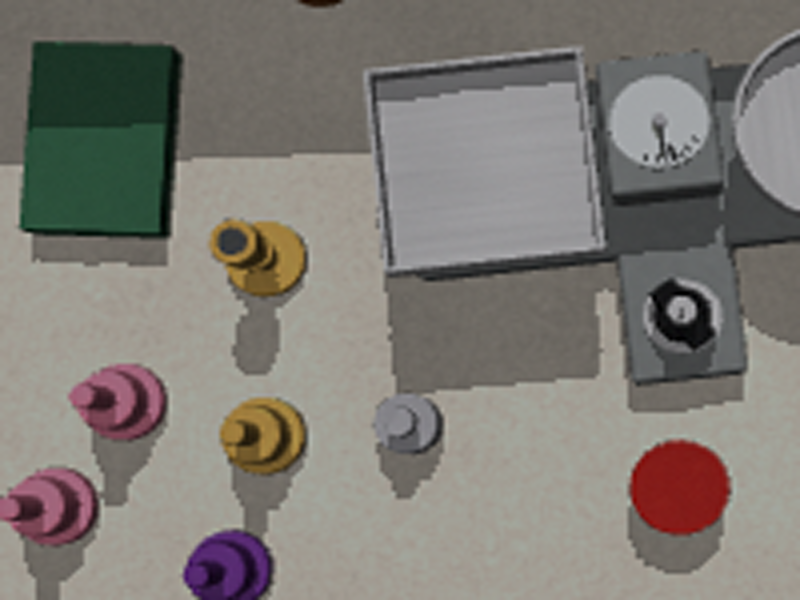

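View pics/c2.png

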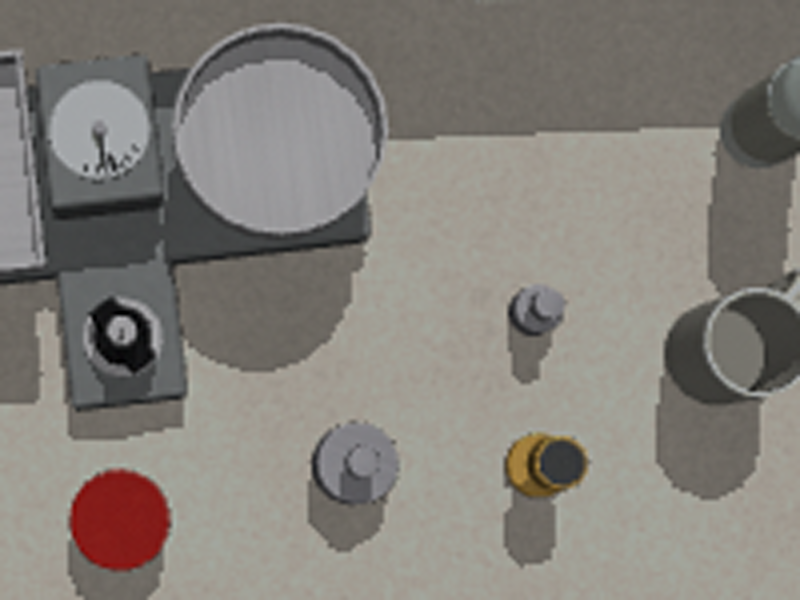

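View pics/c3.png

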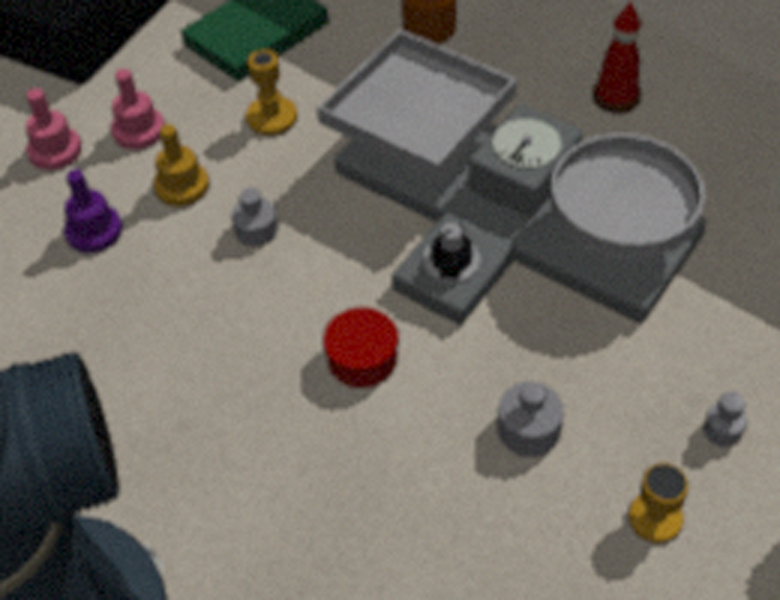

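```bash
cat > m.py <<'E'
from h import *
np.set_printoptions(precision=4,suppress=True)
P={'cand':[(148.75,158.7,.095),(156.5,163.8,.012)],'bell':[(148.25,210.5,.095),(155.75,211.5,.016)],'w400':[(189.5,207.5,.059),(192.5,208.6,.031)],
'gob':[(370.5,210.5,.07),(364.5,211,.01)],'w200':[(366.75,170.5,.054),(363.5,172.5,.026)],'w800':[(320.75,210,.068),(318.75,210,.04)],
'knob':[(260.25,177,.08)]}
c1=lambda u,v:(90+u/4,95+v/3.75)
for k,l in P.items(): print(k,*[ray('top',*p)[:2] for p in l])
# tray rim corners z~.105 (c1): 
for p in [(366,72),(580,50),(606,248),(390,272)]: print('corner',ray('top',*c1(*p),.105)[:2])
for p in [(659,121)]: print('dialc',ray('top',*c1(*p),.085)[:2])
for p in [(276,130)]: print('round',ray('top',230+p[0]/4,95+p[1]/4,.105)[:2])
print('tin',ray('top',*c1(680,487),.04))
s=manip.sense(); M=R.from_quat(s['tool_rot']).as_matrix(); print(M)
E
python3 m.py
```

```text
cand [0.5641 0.3166] [0.562  0.3166]
bell [0.4137 0.3101] [0.4131 0.3103]
w400 [0.4267 0.1985] [0.4246 0.1945]
gob [ 0.4319 -0.3333] [ 0.4322 -0.3319]
w200 [ 0.5517 -0.3265] [ 0.5493 -0.3243]
w800 [ 0.4295 -0.1887] [ 0.4304 -0.187 ]
knob [ 0.5207 -0.009 ]
corner [0.6957 0.2248]
corner [0.7169 0.0696]
corner [0.5622 0.0459]
corner [0.5397 0.2005]
dialc [0.6672 0.0111]
round [ 0.6646 -0.1172]
tin [ 0.3811 -0.0119  0.04  ]
[[-0.0007 -0.9569  0.2905]
 [-0.0014  0.2905  0.9569]
 [-1.      0.0003 -0.0016]]
```

Request:
send_rows(
  steps=[
    [[0, 0.339, -0.606, 0, -0.58], [0, 0.339, -0.606, 0, -0.58], [0, 0.339, -0.606, 0, -0.58], [0, 0.339, -0.606, 0, -0.58], [0, 0.339, -0.606, 0, -0.58], [0, 0.339, -0.606, 0, -0.58], [0, 0.339, -0.606, 0, -0.58], [0, 0.339, -0.606, 0, -0.58]],
  ],
)

```text
t: 1.15
tcp_pos: [0.4264, 0.1598, 0.2314]
tool_rot: [-0.241, 0.665, 0.241, 0.665]
force: [1.8, 0.5, 0.3]
finger_gap: 1.0
```

Request:
send_rows(
  steps=[
    [[0, 0.08, -0.155, 0, 0], [0, 0.08, -0.155, 0, 0], [0, 0.08, -0.155, 0, 0], [0, 0.08, -0.155, 0, 0], [0, 0.08, -0.155, 0, 0]],
  ],
)

```text
t: 1.78
tcp_pos: [0.5048, 0.0069, 0.2308]
tool_rot: [-0.24, 0.665, 0.241, 0.664]
force: [-0.0, 0.9, -0.5]
finger_gap: 0.998
```

Run:
```python
from h import *
im,s=snap('wrist','w1.png'); print(s['t'],s['tcp_pos'],R.from_quat(s['tool_rot']).as_matrix())
for n,P in dict(knob=(.5207,-.009,.08),bar=(.5207,-.009,.058)).items(): print(n,proj('wrist',P,s))
```

```text
1.775 [0.50480925 0.00694147 0.23083922] [[-1.84960827e-03 -6.40656665e-01  7.67825252e-01]
 [ 7.74895598e-04  7.67825416e-01  6.40658669e-01]
 [-9.99997989e-01  1.77995198e-03 -9.23734211e-04]]
knob [256.93197349 201.96953003]
bar [256.79297585 194.3227673 ]
```

View pics/w1.png

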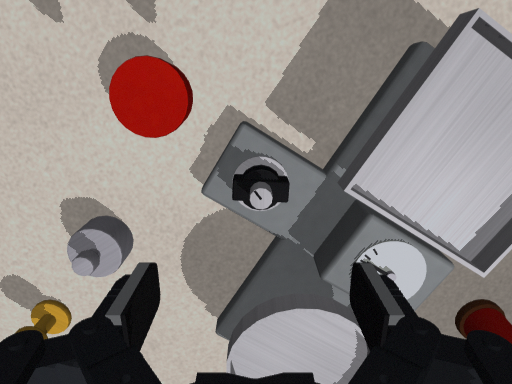

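Run:
```python
import cv2
im=cv2.imread('pics/w1.png')
a=cv2.resize(im[140:230,200:320],None,fx=6,fy=6,interpolation=cv2.INTER_CUBIC)
cv2.imwrite('pics/w1c.png',a)
```

```text
(no output)
```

View pics/w1c.png

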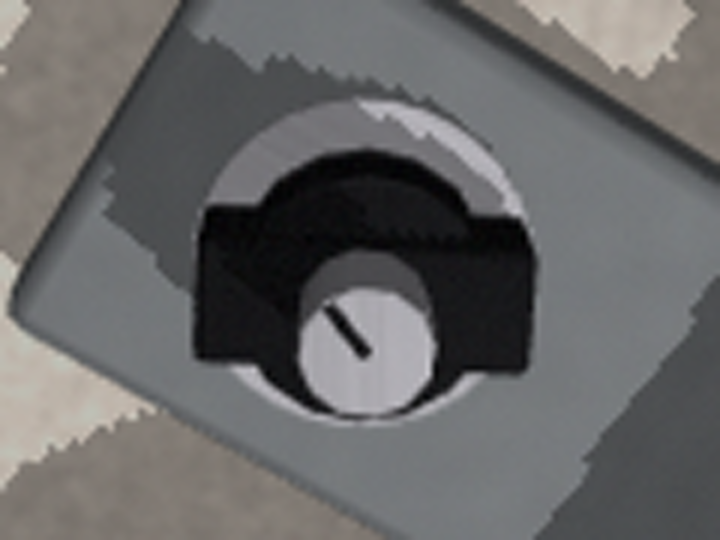

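Run:
```python
from h import *
s=manip.sense()
r=lambda u,v,z: ray('wrist',200+u/6,140+v/6,z,s)[:2]
print('knob',r(367,352,.08))
a,b=r(193,358,.058),r(525,373,.058); c,d=r(200,228,.058),r(535,240,.058)
print(a,b,c,d,(a+b+c+d)/4)
for v in(b-a,d-c): print(np.arctan2(v[1],v[0]),np.linalg.norm(v))
M=R.from_quat(s['tool_rot']).as_matrix();print('jaw',np.arctan2(M[1,2],M[0,2]))
```

```text
knob [ 0.52145158 -0.00344849]
[ 0.50539045 -0.02839765] [0.54927793 0.00484521] [ 0.49230679 -0.01022215] [0.53524288 0.02303086] [ 0.52055451 -0.00268593]
0.6482563797203004 0.055056329041441504
0.6589831878518759 0.05430718513120552
jaw 0.6965633308837816
```

Request:
send_rows(
  steps=[
    [[0, 0.016, -0.011, 0, -0.04], [0, 0.016, -0.011, -0.06, -0.04], [0, 0.016, -0.011, -0.11, -0.04], [0, 0.016, -0.011, -0.13, -0.04], [0, 0.016, -0.011, -0.13, -0.04]],
  ],
)

```text
t: 2.45
tcp_pos: [0.5214, -0.0038, 0.0998]
tool_rot: [-0.227, 0.67, 0.228, 0.668]
force: [-0.2, -0.8, 0.3]
finger_gap: 1.001
```

Run:
```python
from h import *
im,s=snap('wrist','w2.png'); print(s['t'],s['tcp_pos'])
```

```text
2.45 [ 0.52135867 -0.00381385  0.09975229]
```

View pics/w2.png

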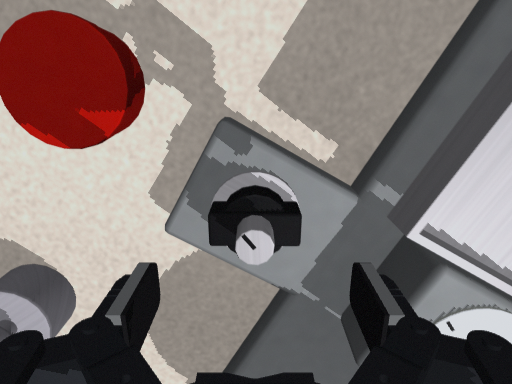

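Request:
send_rows(
  steps=[
    [[0, 0, 0, -0.04, 0], [0, 0, 0, -0.063, 0], [0, 0, 0, -0.063, 0], [0.35, 0, 0, -0.063, 0], [0.45, 0, 0, -0.063, 0], [0.45, 0, 0, -0.063, 0], [0.45, 0, 0, -0.063, 0], [0.45, 0, 0, -0.063, 0]],
  ],
  grip_force=60,
)

```text
t: 3.5
tcp_pos: [0.522, -0.0051, 0.0404]
tool_rot: [-0.229, 0.669, 0.227, 0.67]
force: [-2.3, -2.8, 7.1]
finger_gap: 0.633
```

Run:
```python
from h import *
im,s=snap('wrist','w3.png'); print(s['t'],s['tcp_pos'],s['finger_gap'],s['force'])
```

```text
3.5 [ 0.52203052 -0.00506325  0.04037546] 0.6326627102816722 [-2.30836015 -2.80179576  7.14866142]
```

View pics/w3.png

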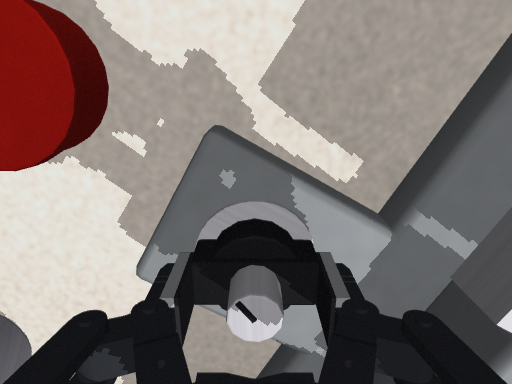

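Request:
send_rows(
  steps=[
    [[0.6, 0, 0, 0.005, -0.05], [0.6, 0, 0, 0.005, -0.15], [0.6, 0, 0, 0.005, -0.25], [0.6, 0, 0, 0.005, -0.35], [0.6, 0, 0, 0.005, -0.45], [0.6, 0, 0, 0.005, -0.52], [0.6, 0, 0, 0.005, -0.52], [0.6, 0, 0, 0.005, -0.52]],
  ],
  grip_force=80,
)

```text
t: 4.55
tcp_pos: [0.5219, -0.005, 0.041]
tool_rot: [-0.048, 0.706, 0.048, 0.705]
force: [4.2, -4.0, -28.0]
finger_gap: 0.624
```

Run:
```python
from h import *
im,s=snap('wrist','w4.png'); print(s['t'],s['tcp_pos'],s['finger_gap'],s['force'],s['ft_torque'])
M=R.from_quat(s['tool_rot']).as_matrix();print('jaw',np.arctan2(M[1,2],M[0,2]))
im,_=snap('top','t4.png')
cv2.imwrite('pics/t4c.png',cv2.cvtColor(cv2.resize(im[95:215,220:320],None,fx=5,fy=5,interpolation=cv2.INTER_CUBIC),cv2.COLOR_RGB2BGR))
```

```text
4.55 [ 0.52188548 -0.0050445   0.04100487] 0.6243554358542417 [  4.24134374  -3.96970293 -28.01361413] [-0.58320073 -0.67829265 -0.10961712]
jaw 0.13533514464798382
```

View pics/w4.png

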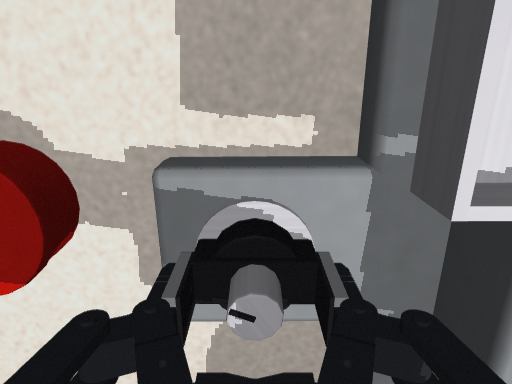

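View pics/t4c.png

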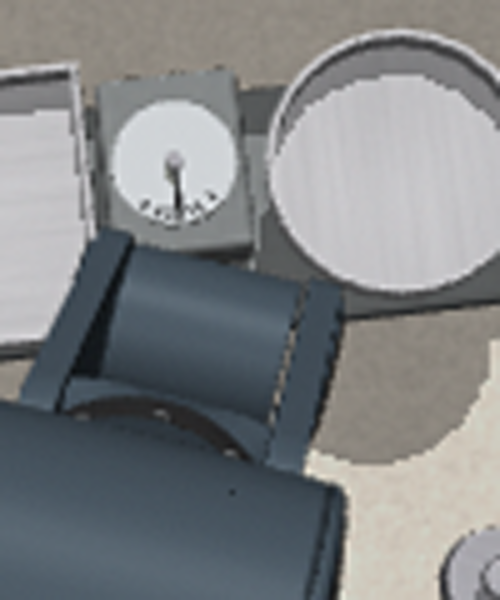

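Request:
send_rows(
  steps=[
    [[0.6, 0, 0, -0.004, 0], [0.3, 0, 0, -0.004, 0], [0, 0, 0, -0.003, 0], [0, 0, 0, 0, 0], [0, 0, 0, 0.05, 0], [0, -0.03, 0, 0.11, 0], [0, -0.06, 0, 0.16, 0], [0, -0.06, 0, 0.16, 0]],
  ],
)

```text
t: 5.65
tcp_pos: [0.4617, -0.0042, 0.2072]
tool_rot: [-0.049, 0.703, 0.047, 0.708]
force: [0.0, -0.8, -0.3]
finger_gap: 1.001
```

Run:
```python
from h import *
im,s=snap('wrist','w5.png'); print(s['t'],s['tcp_pos'],s['finger_gap'],s['force'],s['ft_torque'])
M=R.from_quat(s['tool_rot']).as_matrix();print('jaw',np.arctan2(M[1,2],M[0,2]))
im,_=snap('top','t5.png')
cv2.imwrite('pics/t5c.png',cv2.cvtColor(cv2.resize(im[95:215,220:320],None,fx=5,fy=5,interpolation=cv2.INTER_CUBIC),cv2.COLOR_RGB2BGR))
```

```text
5.65 [ 0.46166784 -0.00419425  0.20723299] 1.0013453886971757 [ 0.02414569 -0.80785273 -0.29058522] [0.01104317 0.01810278 0.00189677]
jaw 0.13616289811239776
```

View pics/w5.png

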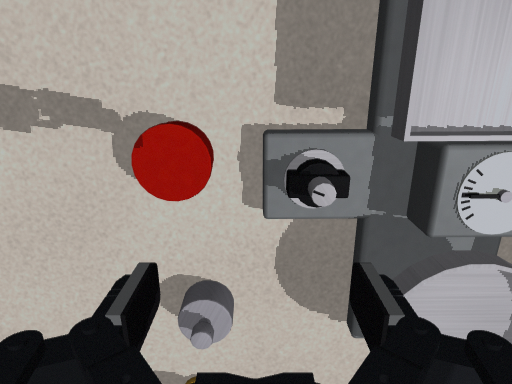

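View pics/t5c.png

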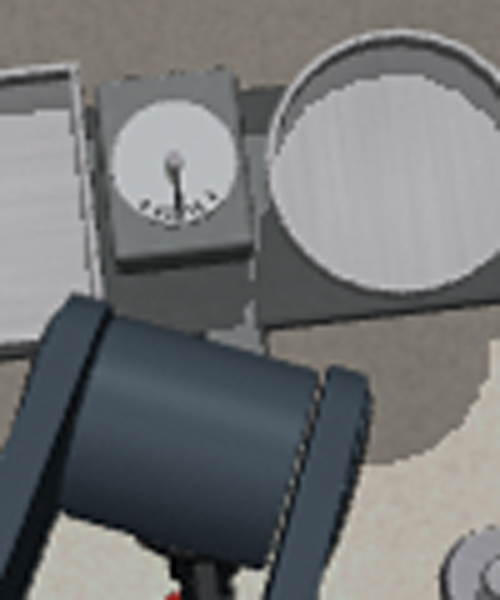

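Run:
```python
from h import *
im=cv2.imread('pics/w5.png')
a=cv2.resize(im[140:250,260:380],None,fx=6,fy=5,interpolation=cv2.INTER_CUBIC)
b=cv2.resize(im[145:245,412:512],None,fx=6,fy=6,interpolation=cv2.INTER_CUBIC)
cv2.imwrite('pics/w5c.png',b)
s=manip.sense()
def r(u,v,z):return ray('wrist',u,v,z,s)[:2]
cv2.imwrite('pics/w5d.png',a)
```

```text
(no output)
```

View pics/w5c.png

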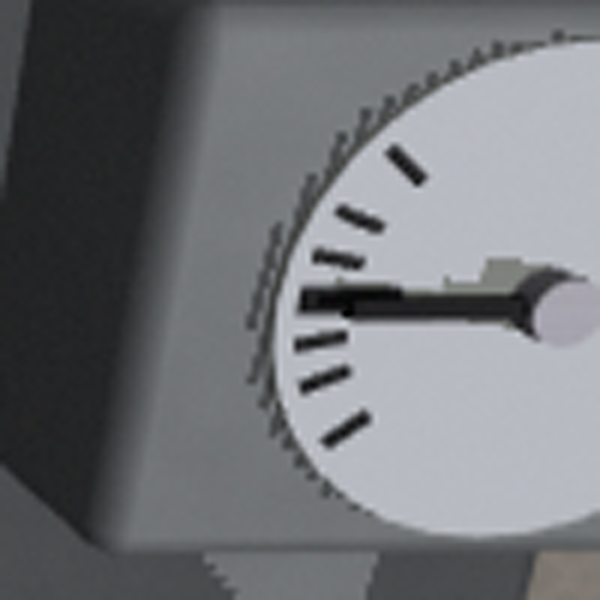

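View pics/w5d.png

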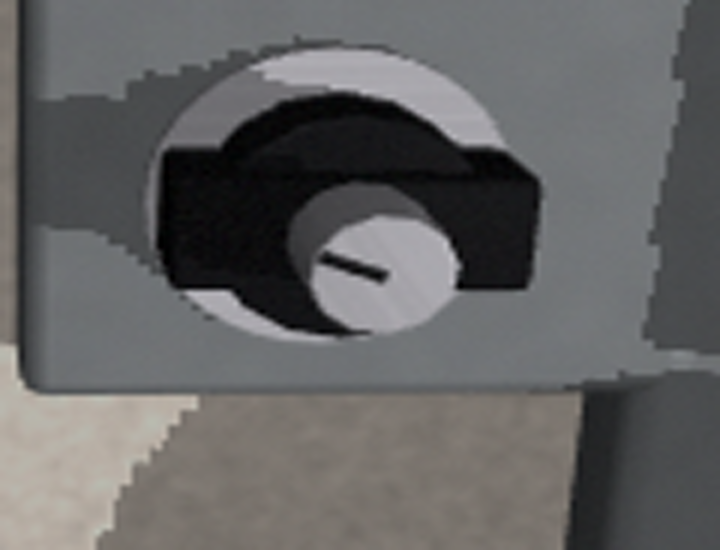

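Run:
```python
from h import *
s=manip.sense()
def ang(a,b):d=a-b;return np.arctan2(d[1],d[0])
r=lambda u,v:ray('wrist',260+u/6,140+v/5,.08,s)[:2]
print(ang(r(322,258),r(387,278)),r(385,274))
s0=dict(tcp_pos=[0.50480925,0.00694147,0.23083922],tool_rot=R.from_matrix([[-1.84960827e-03,-6.40656665e-01,7.67825252e-01],[7.74895598e-04,7.67825416e-01,6.40658669e-01],[-9.99997989e-01,1.77995198e-03,-9.23734211e-04]]).as_quat())
r=lambda u,v:ray('wrist',200+u/6,140+v/6,.08,s0)[:2]
print(ang(r(325,305),r(367,355)))
r2=lambda u,v,z:ray('wrist',u,v,z,s)[:2]
print('w800',r2(201,340,.068),'tin',r2(172,161,.04))
```

```text
2.912736808970299 [ 0.52055138 -0.00318197]
2.939223489808735
w800 [ 0.43046461 -0.17822446] tin [ 0.38464221 -0.0020259 ]
```

Run:
```python
from h import *
r=lambda u,v,z:ray('side',120+u/3,120+v/3,z)[:2]
print('w800',r(533,392,.068),'tin',r(361,335,.04),'gob',r(666,478,.07),'w200',r(732,402,.054),'cand',r(264,59,.095),'w400',r(251,195,.059),'bell',r(168,130,.095),'knob',r(452,231,.08))
print(ray('top',320.75,210,.068),'wtt',R.from_quat(manip.sense()['tool_rot']).as_matrix()[:,0])
```

```text
w800 [ 0.42932982 -0.185314  ] tin [ 0.38404401 -0.00664579] gob [ 0.43563521 -0.32662521] w200 [ 0.55033963 -0.32438102] cand [0.56508782 0.32127934] w400 [0.42932337 0.20107718] bell [0.41518041 0.31334935] knob [ 0.51998471 -0.00727108]
[ 0.42950322 -0.18867263  0.068     ] wtt [ 2.66070364e-03 -5.75136041e-04 -9.99996295e-01]
```

Request:
send_rows(
  steps=[
    [[0, 0.103, 0.326, 0.02, 0], [0, 0.103, 0.326, 0.02, 0], [0, 0.103, 0.326, 0.02, 0], [0, 0.103, 0.326, 0.02, 0], [0, 0.103, 0.326, 0.02, 0], [0, 0.103, 0.326, 0.02, 0], [0, 0.103, 0.326, 0, 0], [0, 0.103, 0.326, -0.01, 0]],
  ],
)

```text
t: 6.75
tcp_pos: [0.5635, 0.3219, 0.1894]
tool_rot: [-0.049, 0.707, 0.048, 0.704]
force: [0.8, 0.3, 0.2]
finger_gap: 0.997
```

```bash
cat > l.py <<'E'
from h import *
import sys
fn=sys.argv[1]
im,s=snap('wrist',fn); np.set_printoptions(precision=4,suppress=True)
M=R.from_quat(s['tool_rot']).as_matrix();print(s['t'],s['tcp_pos'],s['finger_gap'],s['force'],'jaw',np.arctan2(M[1,2],M[0,2]))
for a in sys.argv[2:]:
    x=[float(v) for v in a.split(',')]; print(a,proj('wrist',x,s))
E
python3 l.py w6.png .5645,.322,.095
```

```text
6.75 [0.5635 0.3219 0.1894] 0.9969646089358315 [0.8182 0.2994 0.2022] jaw 0.13696691325325022
.5645,.322,.095 [256.9425 199.2629]
```

View pics/w6.png

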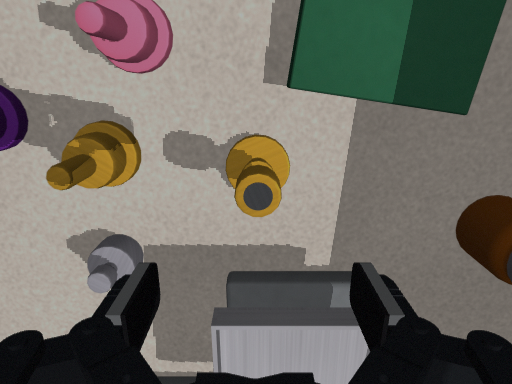

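Request:
send_rows(
  steps=[
    [[0, 0.001, 0.001, -0.05, 0], [0, 0.001, 0.001, -0.1, 0], [0, 0.001, 0.001, -0.127, 0], [0.3, 0.001, 0.001, -0.127, 0], [0.7, 0.001, 0.001, -0.127, 0], [0.7, 0.001, 0.001, -0.127, 0], [0.7, 0.001, 0.001, -0.127, 0], [0.7, 0.001, 0.001, -0.127, 0]],
  ],
  grip_force=40,
)

```text
t: 7.8
tcp_pos: [0.5663, 0.3229, 0.0682]
tool_rot: [-0.048, 0.705, 0.048, 0.706]
force: [-2.4, -0.9, 7.0]
finger_gap: 0.409
```

Request:
send_rows(
  steps=[
    [[0.8, 0, 0, 0, 0], [0.8, 0, 0, 0.04, 0], [0.8, 0, 0, 0.1, 0], [0.8, 0, 0, 0.13, 0], [0.8, 0, 0, 0.13, 0]],
  ],
)

```text
t: 8.43
tcp_pos: [0.5671, 0.3232, 0.1986]
tool_rot: [-0.048, 0.703, 0.049, 0.707]
force: [1.1, 0.4, -6.5]
finger_gap: 0.405
```

```bash
python3 l.py w7.png
```

```text
8.425 [0.5671 0.3232 0.1986] 0.40537048990790214 [ 1.084   0.4175 -6.5401] jaw 0.13610639952026524
```

View pics/w7.png

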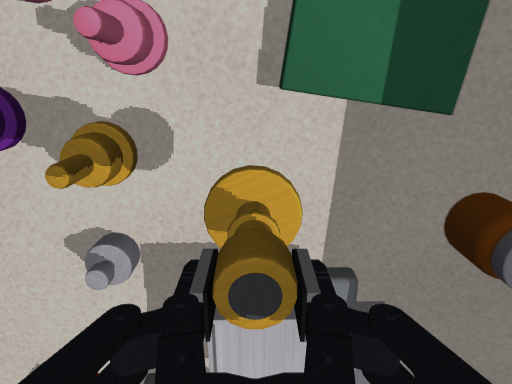

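Request:
send_rows(
  steps=[
    [[0.8, 0.095, -0.139, 0.01, 0], [0.8, 0.095, -0.139, 0.01, 0], [0.8, 0.095, -0.139, 0.01, 0], [0.8, 0.095, -0.139, 0.01, 0], [0.8, 0.095, -0.139, -0.01, 0], [0.8, 0.095, -0.139, -0.03, 0], [0.8, 0.095, -0.139, -0.035, 0], [0.8, 0.095, -0.139, -0.035, 0]],
  ],
)

```text
t: 9.48
tcp_pos: [0.6594, 0.1841, 0.1594]
tool_rot: [-0.048, 0.707, 0.048, 0.704]
force: [-0.6, -0.8, -5.3]
finger_gap: 0.407
```

```bash
python3 l.py w8.png .63,.141,.085 .6312,.1422,.085
```

```text
9.475 [0.6594 0.1841 0.1594] 0.40741985232402206 [-0.6434 -0.7616 -5.3296] jaw 0.13654772574323104
.63,.141,.085 [207.2591 258.702 ]
.6312,.1422,.085 [209.0572 257.4542]
```

View pics/w8.png

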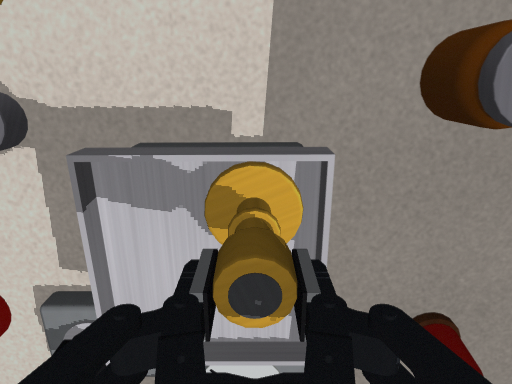

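Request:
send_rows(
  steps=[
    [[0.8, 0.001, -0.005, 0, 0], [0.8, 0.001, -0.005, -0.006, 0], [0.8, 0.001, -0.005, -0.012, 0], [0.8, 0.001, -0.005, -0.018, 0], [0.8, 0.001, -0.005, -0.022, 0], [0.8, 0.001, -0.005, -0.022, 0]],
  ],
)

```text
t: 10.28
tcp_pos: [0.6623, 0.1788, 0.1395]
tool_rot: [-0.048, 0.705, 0.048, 0.706]
force: [0.8, 0.9, -1.8]
finger_gap: 0.402
```

Request:
send_rows(
  steps=[
    [[0.8, 0, 0, -0.003, 0], [0.4, 0, 0, -0.003, 0], [0.3, 0, 0, -0.003, 0], [0.3, 0, 0, -0.003, 0], [0.3, 0, 0, 0.03, 0], [0.3, 0, 0, 0.08, 0], [0.2, 0, 0, 0.1, 0], [0.0, 0, 0, 0.1, 0]],
  ],
)

```text
t: 11.28
tcp_pos: [0.6629, 0.1788, 0.2418]
tool_rot: [-0.048, 0.704, 0.048, 0.707]
force: [-1.1, -0.5, 0.2]
finger_gap: 0.981
```

```bash
cat > dial.py <<'E'
from h import *
import sys
im,_=snap('top',sys.argv[1]); cv2.imwrite('pics/z'+sys.argv[1],cv2.cvtColor(cv2.resize(im[95:165,175:335],None,fx=5,fy=5,interpolation=cv2.INTER_CUBIC),cv2.COLOR_RGB2BGR))
E
python3 l.py w9.png; python3 dial.py t9.png
```

```text
11.275 [0.6629 0.1788 0.2418] 0.9808544030277703 [-1.1012 -0.5046  0.2395] jaw 0.13598422377870037
```

View pics/w9.png

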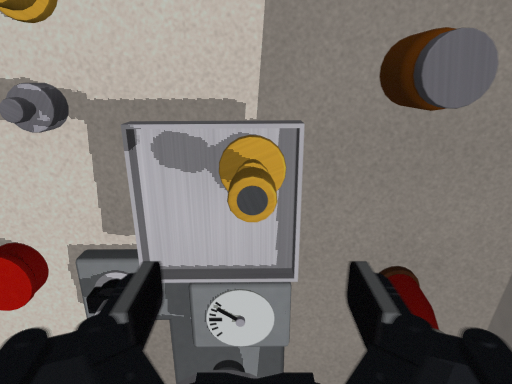

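View pics/zt9.png

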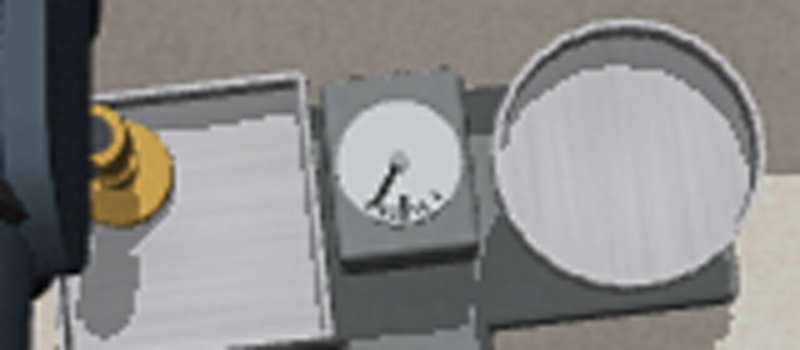

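Request:
send_rows(
  steps=[
    [[0, -0.248, 0.136, 0, 0], [0, -0.248, 0.136, 0, 0], [0, -0.248, 0.136, 0, 0], [0, -0.248, 0.136, 0, 0], [0, -0.248, 0.136, -0.02, 0], [0, -0.248, 0.136, -0.04, 0], [0, -0.248, 0.136, -0.05, 0], [0, -0.248, 0.136, -0.05, 0]],
  ],
)

```text
t: 12.38
tcp_pos: [0.4132, 0.3141, 0.1879]
tool_rot: [-0.048, 0.707, 0.047, 0.704]
force: [-0.1, -0.9, 0.2]
finger_gap: 0.998
```

```bash
python3 l.py w10.png .415,.3145,.095
```

```text
12.375 [0.4132 0.3141 0.1879] 0.9982400341824231 [-0.0718 -0.945   0.177 ] jaw 0.13544969441023422
.415,.3145,.095 [257.8023 199.6957]
```

View pics/w10.png

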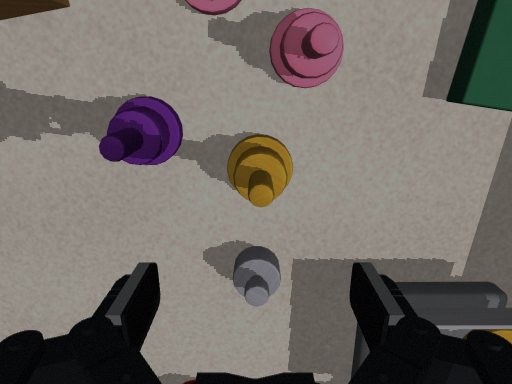

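Request:
send_rows(
  steps=[
    [[0, 0.003, 0.001, -0.05, 0], [0, 0.003, 0.001, -0.1, 0], [0, 0.003, 0.001, -0.132, 0], [0.3, 0.003, 0.001, -0.132, 0], [0.9, 0.003, 0.001, -0.132, 0], [0.9, 0.003, 0.001, -0.132, 0], [0.9, 0.003, 0.001, -0.132, 0], [0.9, 0.003, 0.001, -0.132, 0]],
  ],
  grip_force=40,
)

```text
t: 13.42
tcp_pos: [0.4175, 0.3161, 0.0588]
tool_rot: [-0.048, 0.705, 0.048, 0.706]
force: [-0.6, -0.7, 6.6]
finger_gap: 0.227
```

Request:
send_rows(
  steps=[
    [[0.95, 0, 0, 0, 0], [0.95, 0, 0, 0.04, 0], [0.95, 0, 0, 0.1, 0], [0.95, 0, 0, 0.14, 0], [0.95, 0, 0, 0.14, 0], [0.95, 0, 0, 0.14, 0]],
  ],
)

```text
t: 14.18
tcp_pos: [0.4152, 0.315, 0.1961]
tool_rot: [-0.048, 0.706, 0.048, 0.704]
force: [-0.5, -1.2, -4.2]
finger_gap: 0.221
```

```bash
python3 l.py w11.png
```

```text
14.175 [0.4152 0.315  0.1961] 0.220700019604286 [-0.5443 -1.1653 -4.1859] jaw 0.13604313910707025
```

View pics/w11.png

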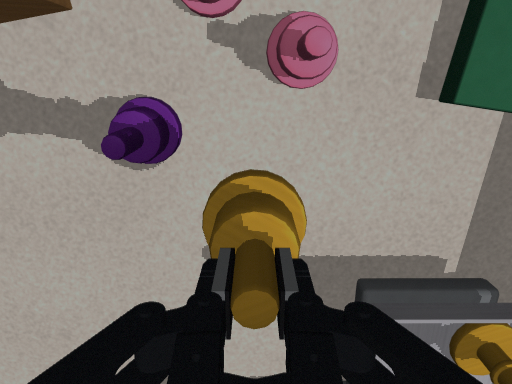

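Request:
send_rows(
  steps=[
    [[0.95, 0.185, -0.214, 0.01, 0], [0.95, 0.185, -0.214, 0.01, 0], [0.95, 0.185, -0.214, 0.01, 0], [0.95, 0.185, -0.214, 0.01, 0], [0.95, 0.185, -0.214, 0.01, 0], [0.95, 0.185, -0.214, 0, 0], [0.95, 0.185, -0.214, -0.03, 0], [0.95, 0.185, -0.214, -0.045, 0]],
  ],
)

```text
t: 15.22
tcp_pos: [0.5982, 0.1024, 0.1484]
tool_rot: [-0.048, 0.708, 0.049, 0.702]
force: [0.3, 0.4, -3.5]
finger_gap: 0.222
```

```bash
python3 l.py w12.png
```

```text
15.225 [0.5982 0.1024 0.1484] 0.22159307816229123 [ 0.337   0.448  -3.5475] jaw 0.13654740909227434
```

View pics/w12.png

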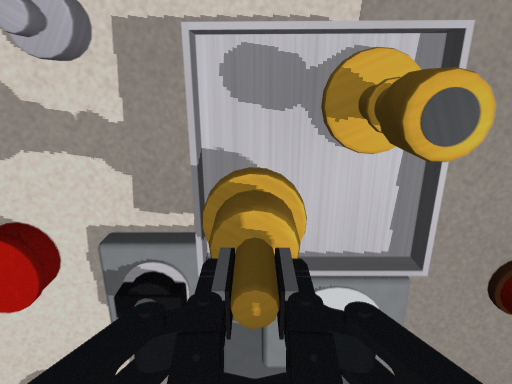

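Run:
```python
from h import *
s=manip.sense(); s['tcp_pos']=np.array([0.5982,0.1024,0.1484])
for n,u,v in[('-x+y',193,34),('+x+y',462,36),('-x-y',206,272),('+x-y',419,268)]: print(n,ray('wrist',u,v,.087,s)[:2])
print('bell rim L/R at z .1', [ray('wrist',u,v,.100,s)[:2] for u,v in((203,215),(306,215))])
print('candle top',ray('wrist',450,117,.162,s)[:2])
```

```text
-x+y [0.54915137 0.20477009]
+x+y [0.69497528 0.2235891 ]
-x-y [0.56961754 0.05642349]
+x-y [0.71406995 0.0802668 ]
bell rim L/R at z .1 [array([0.56539295, 0.10423613]), array([0.6275455 , 0.11300204])]
candle top [0.66013304 0.18281239]
```

Request:
send_rows(
  steps=[
    [[0.95, 0.007, -0.002, 0, 0], [0.95, 0.007, -0.002, -0.008, 0], [0.95, 0.007, -0.002, -0.014, 0], [0.95, 0.007, -0.002, -0.02, 0], [0.95, 0.007, -0.002, -0.025, 0], [0.95, 0.007, -0.002, -0.025, 0]],
  ],
)

```text
t: 16.02
tcp_pos: [0.6083, 0.0997, 0.1268]
tool_rot: [-0.048, 0.706, 0.048, 0.705]
force: [-0.0, 0.6, -4.1]
finger_gap: 0.223
```

Request:
send_rows(
  steps=[
    [[0.95, 0, 0, -0.002, 0], [0.95, 0, 0, -0.004, 0], [0.95, 0, 0, -0.005, 0], [0.95, 0, 0, -0.005, 0]],
  ],
)

```text
t: 16.52
tcp_pos: [0.6089, 0.0999, 0.1233]
tool_rot: [-0.048, 0.705, 0.048, 0.706]
force: [-1.7, 1.5, 3.4]
finger_gap: 0.223
```

Request:
send_rows(
  steps=[
    [[0.6, 0, 0, 0, 0], [0.45, 0, 0, 0, 0], [0.45, 0, 0, 0, 0], [0.45, 0, 0, 0.04, 0], [0.4, 0, 0, 0.1, 0], [0.2, 0, 0, 0.11, 0], [0.0, 0, 0, 0.11, 0]],
  ],
)

```text
t: 17.4
tcp_pos: [0.6089, 0.0996, 0.233]
tool_rot: [-0.048, 0.705, 0.048, 0.706]
force: [-0.2, -0.1, -0.7]
finger_gap: 0.979
```

```bash
python3 l.py w13.png
```

```text
17.4 [0.6089 0.0996 0.233 ] 0.9791704906528216 [-0.2286 -0.1044 -0.7495] jaw 0.136005251246353
```

View pics/w13.png

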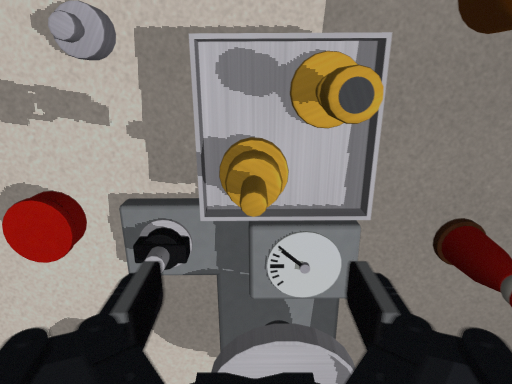

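Request:
send_rows(
  steps=[
    [[0, -0.175, -0.426, 0, 0], [0, -0.175, -0.426, 0, 0], [0, -0.175, -0.426, 0, 0], [0, -0.175, -0.426, 0, 0], [0, -0.175, -0.426, 0, 0], [0, -0.175, -0.426, 0, 0], [0, -0.175, -0.426, -0.03, 0], [0, -0.175, -0.426, -0.06, 0]],
  ],
)

```text
t: 18.45
tcp_pos: [0.4325, -0.3297, 0.1711]
tool_rot: [-0.047, 0.705, 0.046, 0.706]
force: [-0.0, 0.2, 0.2]
finger_gap: 1.002
```

Request:
send_rows(
  steps=[
    [[0, 0, 0, 0, 0], [0, 0, 0, 0, 0]],
  ],
)

```text
t: 18.7
tcp_pos: [0.4333, -0.3253, 0.1714]
tool_rot: [-0.047, 0.706, 0.049, 0.705]
force: [0.2, 0.5, 0.1]
finger_gap: 0.997
```

```bash
python3 l.py w14.png .434,-.326,.07
```

```text
18.7 [ 0.4333 -0.3253  0.1714] 0.9971485781568374 [0.1542 0.5475 0.1448] jaw 0.1359609223807477
.434,-.326,.07 [255.8227 197.5653]
```

View pics/w14.png

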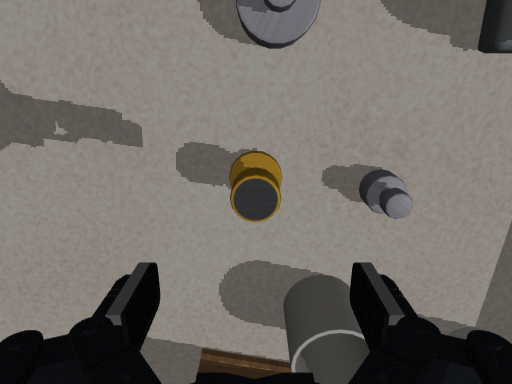

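Request:
send_rows(
  steps=[
    [[0, 0.001, 0, -0.05, 0], [0, 0.001, 0, -0.1, 0], [0, 0.001, 0, -0.13, 0], [0.3, 0.001, 0, -0.13, 0], [0.7, 0.001, 0, -0.13, 0], [0.7, 0.001, 0, -0.13, 0], [0.7, 0.001, 0, -0.13, 0], [0.7, 0.001, 0, -0.13, 0]],
  ],
  grip_force=40,
)

```text
t: 19.75
tcp_pos: [0.4358, -0.3271, 0.0444]
tool_rot: [-0.049, 0.704, 0.047, 0.706]
force: [0.1, 1.2, 7.2]
finger_gap: 0.454
```

Request:
send_rows(
  steps=[
    [[0.8, 0, 0, 0, 0], [0.8, 0, 0, 0.05, 0], [0.8, 0, 0, 0.11, 0], [0.8, 0, 0, 0.15, 0], [0.8, 0, 0, 0.15, 0], [0.8, 0, 0, 0.15, 0]],
  ],
)

```text
t: 20.5
tcp_pos: [0.4339, -0.3256, 0.1918]
tool_rot: [-0.048, 0.706, 0.048, 0.705]
force: [-0.0, 0.5, -2.8]
finger_gap: 0.454
```

```bash
python3 l.py w15.png
```

```text
20.5 [ 0.4339 -0.3256  0.1918] 0.4540832368856594 [-0.0298  0.5277 -2.7707] jaw 0.13587903948126528
```

View pics/w15.png

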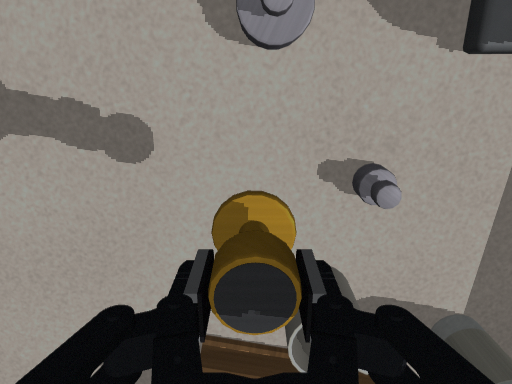

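Request:
send_rows(
  steps=[
    [[0.8, 0.244, 0.432, 0.04, 0], [0.8, 0.244, 0.432, 0.04, 0], [0.8, 0.244, 0.432, 0.04, 0], [0.8, 0.244, 0.432, 0.04, 0], [0.8, 0.244, 0.432, 0.04, 0], [0.8, 0.244, 0.432, 0.04, 0], [0.8, 0.244, 0.432, 0.04, 0], [0.8, 0.244, 0.432, 0.04, 0]],
  ],
)

```text
t: 21.55
tcp_pos: [0.6783, 0.1076, 0.2294]
tool_rot: [-0.048, 0.707, 0.048, 0.704]
force: [0.4, -0.5, -1.8]
finger_gap: 0.456
```

Request:
send_rows(
  steps=[
    [[0.8, 0, 0, 0, 0], [0.8, 0, 0, -0.03, 0], [0.8, 0, 0, -0.06, 0], [0.8, 0, 0, -0.09, 0], [0.8, 0, 0, -0.09, 0]],
  ],
)

```text
t: 22.18
tcp_pos: [0.6746, 0.1045, 0.1372]
tool_rot: [-0.047, 0.71, 0.048, 0.701]
force: [0.1, 1.5, -2.5]
finger_gap: 0.452
```

```bash
python3 l.py w16.png
```

```text
22.175 [0.6746 0.1045 0.1372] 0.45236709693987015 [ 0.0912  1.5446 -2.5392] jaw 0.13492903291718064
```

View pics/w16.png

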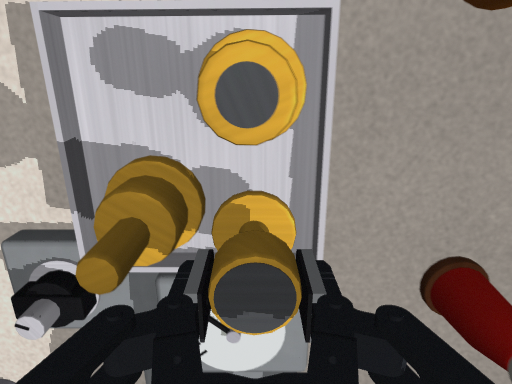

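Request:
send_rows(
  steps=[
    [[0.8, 0.003, 0.001, -0.008, 0], [0.8, 0.003, 0.001, -0.016, 0], [0.8, 0.003, 0.001, -0.024, 0], [0.8, 0.003, 0.001, -0.028, 0], [0.8, 0.003, 0.001, -0.03, 0], [0.8, 0.003, 0.001, -0.03, 0]],
  ],
)

```text
t: 22.98
tcp_pos: [0.6816, 0.1067, 0.1122]
tool_rot: [-0.048, 0.706, 0.048, 0.705]
force: [-0.4, 0.4, -1.1]
finger_gap: 0.457
```

Request:
send_rows(
  steps=[
    [[0.8, 0, 0, -0.003, 0], [0.8, 0, 0, -0.005, 0], [0.8, 0, 0, -0.005, 0]],
  ],
)

```text
t: 23.35
tcp_pos: [0.6818, 0.1067, 0.1085]
tool_rot: [-0.048, 0.705, 0.048, 0.706]
force: [-2.3, -0.1, 4.6]
finger_gap: 0.454
```

Seated. Release (small opening), rise.

Request:
send_rows(
  steps=[
    [[0.45, 0, 0, 0, 0], [0.36, 0, 0, 0, 0], [0.36, 0, 0, 0, 0], [0.36, 0, 0, 0.04, 0], [0.36, 0, 0, 0.1, 0], [0.2, 0, 0, 0.13, 0], [0, 0, 0, 0.13, 0]],
  ],
)

```text
t: 24.22
tcp_pos: [0.6837, 0.1067, 0.241]
tool_rot: [-0.048, 0.703, 0.048, 0.708]
force: [0.6, 0.9, 0.8]
finger_gap: 0.981
```

```bash
python3 l.py w17.png
```

```text
24.225 [0.6837 0.1067 0.241 ] 0.9813660047936336 [0.5953 0.858  0.7651] jaw 0.136065020506044
```

View pics/w17.png

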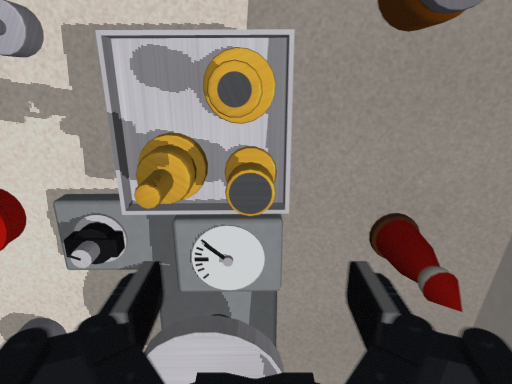

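Request:
send_rows(
  steps=[
    [[0, -0.254, -0.291, 0, 0], [0, -0.254, -0.291, 0, 0], [0, -0.254, -0.291, 0, 0], [0, -0.254, -0.291, 0, 0], [0, -0.254, -0.291, 0, 0], [0, -0.254, -0.291, -0.03, 0], [0, -0.254, -0.291, -0.07, 0], [0, -0.254, -0.291, -0.07, 0]],
  ],
)

```text
t: 25.28
tcp_pos: [0.4238, -0.1829, 0.1638]
tool_rot: [-0.044, 0.709, 0.05, 0.702]
force: [0.7, 0.8, -0.1]
finger_gap: 0.998
```

Request:
send_rows(
  steps=[
    [[0, 0, 0, 0, 0], [0, 0, 0, 0, 0]],
  ],
)

```text
t: 25.52
tcp_pos: [0.429, -0.1841, 0.1684]
tool_rot: [-0.049, 0.705, 0.048, 0.706]
force: [0.6, -0.1, 0.3]
finger_gap: 1.0
```

```bash
python3 l.py w18.png .4295,-.184,.068
```

```text
25.525 [ 0.429  -0.1841  0.1684] 0.9997009298404875 [ 0.572  -0.0984  0.2685] jaw 0.1377782546208351
.4295,-.184,.068 [255.3202 196.4379]
```

View pics/w18.png

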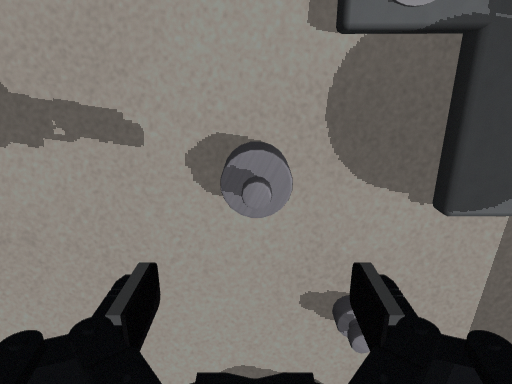

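Request:
send_rows(
  steps=[
    [[0, 0.001, 0.001, -0.05, 0], [0, 0.001, 0.001, -0.1, 0], [0, 0.001, 0.001, -0.125, 0], [0.4, 0.001, 0.001, -0.125, 0], [0.85, 0.001, 0.001, -0.125, 0], [0.85, 0.001, 0.001, -0.125, 0], [0.85, 0.001, 0.001, -0.125, 0], [0.85, 0.001, 0.001, -0.125, 0]],
  ],
  grip_force=60,
)

```text
t: 26.58
tcp_pos: [0.4302, -0.184, 0.0438]
tool_rot: [-0.049, 0.704, 0.047, 0.707]
force: [3.0, 2.2, 7.9]
finger_gap: 0.256
```

Request:
send_rows(
  steps=[
    [[0.95, 0, 0, 0, 0], [0.95, 0, 0, 0.04, 0], [0.95, 0, 0, 0.1, 0], [0.95, 0, 0, 0.16, 0], [0.95, 0, 0, 0.16, 0], [0.95, 0, 0, 0.16, 0]],
  ],
)

```text
t: 27.32
tcp_pos: [0.4267, -0.182, 0.201]
tool_rot: [-0.047, 0.707, 0.049, 0.704]
force: [0.1, 1.1, -8.7]
finger_gap: 0.255
```

```bash
python3 l.py w19.png
```

```text
27.325 [ 0.4267 -0.182   0.201 ] 0.25538544609695635 [ 0.069   1.0616 -8.6706] jaw 0.13600086361365796
```

View pics/w19.png

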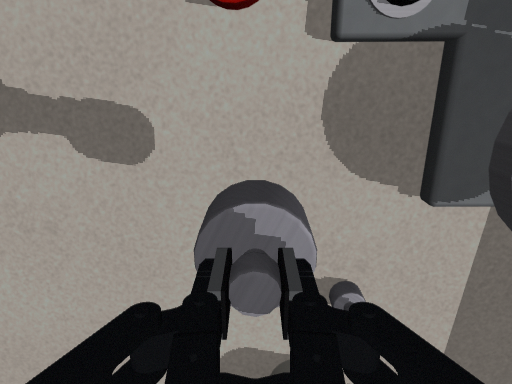

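Request:
send_rows(
  steps=[
    [[0.95, 0.236, 0.101, 0.01, 0], [0.95, 0.236, 0.101, 0.01, 0], [0.95, 0.236, 0.101, 0.01, 0], [0.95, 0.236, 0.101, 0.01, 0], [0.95, 0.236, 0.101, 0.01, 0], [0.95, 0.236, 0.101, 0, 0], [0.95, 0.236, 0.101, -0.02, 0], [0.95, 0.236, 0.101, -0.03, 0]],
  ],
)

```text
t: 28.38
tcp_pos: [0.6608, -0.0825, 0.1684]
tool_rot: [-0.047, 0.708, 0.049, 0.702]
force: [-0.5, -0.1, -8.2]
finger_gap: 0.262
```

```bash
python3 l.py w20.png
```

```text
28.375 [ 0.6608 -0.0825  0.1684] 0.2624099838083264 [-0.5102 -0.1128 -8.1562] jaw 0.13472275949085746
```

View pics/w20.png

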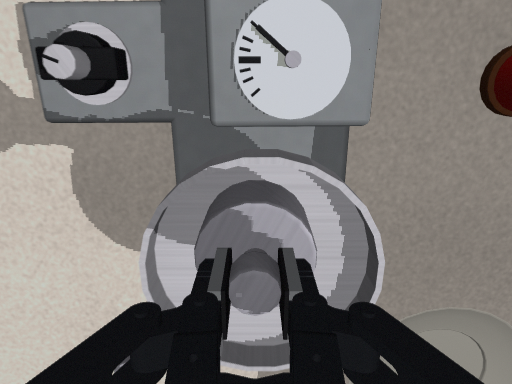

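Run:
```python
from h import *
s=manip.sense(); s['tcp_pos']=np.array([0.6608,-.0825,.1684])
for u,v in((262,157),(262,165),(146,262),(378,262)): print(ray('wrist',u,v,.126,s)[:2])
```

```text
[ 0.65838721 -0.03868888]
[ 0.6590303 -0.0432082]
[ 0.5962492  -0.11424297]
[ 0.73873019 -0.09432786]
```

Request:
send_rows(
  steps=[
    [[0.95, 0.001, 0, -0.008, 0], [0.95, 0.001, 0, -0.014, 0], [0.95, 0.001, 0, -0.019, 0], [0.95, 0.001, 0, -0.024, 0], [0.95, 0.001, 0, -0.028, 0], [0.95, 0.001, 0, -0.028, 0]],
  ],
)

```text
t: 29.18
tcp_pos: [0.6662, -0.0825, 0.1451]
tool_rot: [-0.048, 0.705, 0.048, 0.706]
force: [-1.4, -0.2, -1.5]
finger_gap: 0.257
```

Request:
send_rows(
  steps=[
    [[0.95, 0, 0, -0.003, 0], [0.6, 0, 0, -0.003, 0], [0.5, 0, 0, -0.003, 0], [0.5, 0, 0, -0.003, 0], [0.5, 0, 0, 0.03, 0], [0.4, 0, 0, 0.08, 0], [0.2, 0, 0, 0.08, 0], [0, 0, 0, 0.08, 0]],
  ],
)

```text
t: 30.18
tcp_pos: [0.6654, -0.0823, 0.2243]
tool_rot: [-0.048, 0.705, 0.048, 0.705]
force: [-0.8, -0.0, -0.1]
finger_gap: 0.982
```

Request:
send_rows(
  steps=[
    [[0, -0.238, 0.285, 0, 0], [0, -0.238, 0.285, 0, 0], [0, -0.238, 0.285, 0, 0], [0, -0.238, 0.285, 0, 0], [0, -0.238, 0.285, 0, 0], [0, -0.238, 0.285, -0.02, 0], [0, -0.238, 0.285, -0.06, 0], [0, -0.238, 0.285, -0.06, 0]],
  ],
)

```text
t: 31.18
tcp_pos: [0.4242, 0.2026, 0.1615]
tool_rot: [-0.049, 0.709, 0.048, 0.702]
force: [0.2, -0.6, 0.1]
finger_gap: 1.002
```

Request:
send_rows(
  steps=[
    [[0, 0, 0, 0, 0], [0, 0, 0, 0, 0]],
  ],
)

```text
t: 31.42
tcp_pos: [0.4291, 0.2023, 0.1652]
tool_rot: [-0.047, 0.705, 0.048, 0.706]
force: [-1.1, -0.7, -0.6]
finger_gap: 0.998
```

```bash
python3 l.py w21.png .428,.2025,.059; python3 dial.py t21.png
```

```text
31.425 [0.4291 0.2023 0.1652] 0.9982615914594194 [-1.135  -0.6815 -0.6289] jaw 0.13461525133654584
.428,.2025,.059 [253.2682 193.787 ]
```

View pics/w21.png

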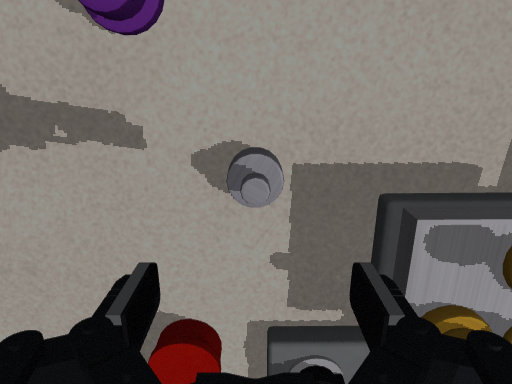

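View pics/zt21.png

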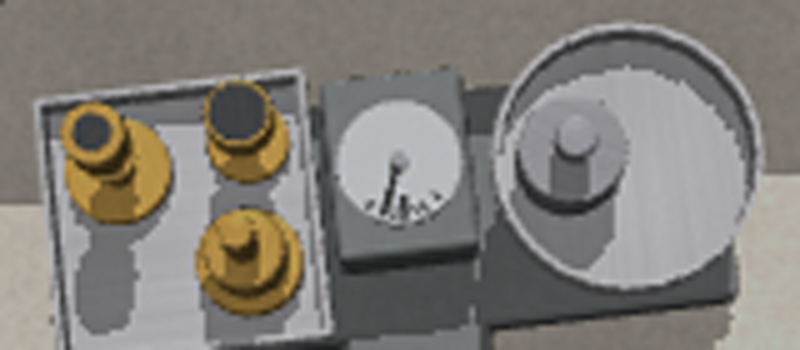

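Request:
send_rows(
  steps=[
    [[0, 0, 0.002, -0.05, 0], [0, 0, 0.002, -0.1, 0], [0, 0, 0.002, -0.13, 0], [0.4, 0, 0.002, -0.13, 0], [0.85, 0, 0.002, -0.13, 0], [0.85, 0, 0.002, -0.13, 0], [0.85, 0, 0.002, -0.13, 0], [0.85, 0, 0.002, -0.13, 0]],
  ],
  grip_force=50,
)

```text
t: 32.52
tcp_pos: [0.4291, 0.205, 0.0358]
tool_rot: [-0.048, 0.704, 0.048, 0.707]
force: [0.2, -0.6, 8.1]
finger_gap: 0.261
```

Request:
send_rows(
  steps=[
    [[0.95, 0, 0, 0, 0], [0.95, 0, 0, 0.04, 0], [0.95, 0, 0, 0.1, 0], [0.95, 0, 0, 0.16, 0], [0.95, 0, 0, 0.19, 0], [0.95, 0, 0, 0.19, 0]],
  ],
)

```text
t: 33.28
tcp_pos: [0.4286, 0.205, 0.2264]
tool_rot: [-0.048, 0.703, 0.048, 0.708]
force: [-1.0, 0.2, -4.7]
finger_gap: 0.259
```

```bash
python3 l.py w22.png
```

```text
33.275 [0.4286 0.205  0.2264] 0.25933924919523677 [-0.993   0.2148 -4.7074] jaw 0.13626468276147502
```

View pics/w22.png

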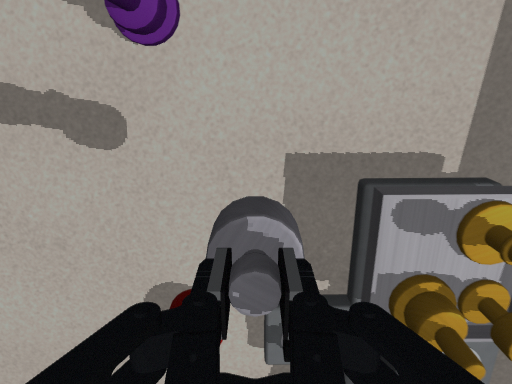

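Request:
send_rows(
  steps=[
    [[0.95, 0.244, -0.357, 0.01, 0], [0.95, 0.244, -0.357, 0.01, 0], [0.95, 0.244, -0.357, 0.01, 0], [0.95, 0.244, -0.357, 0.01, 0], [0.95, 0.244, -0.357, 0.01, 0], [0.95, 0.244, -0.357, 0.01, 0], [0.95, 0.244, -0.357, 0.01, 0], [0.95, 0.244, -0.357, 0.01, 0]],
  ],
)

```text
t: 34.33
tcp_pos: [0.6723, -0.1569, 0.2296]
tool_rot: [-0.046, 0.707, 0.046, 0.704]
force: [-0.7, 0.8, -4.3]
finger_gap: 0.262
```

Request:
send_rows(
  steps=[
    [[0.95, 0, 0, -0.04, 0], [0.95, 0, 0, -0.075, 0], [0.95, 0, 0, -0.085, 0], [0.95, 0, 0, -0.085, 0]],
  ],
)

```text
t: 34.83
tcp_pos: [0.6705, -0.1514, 0.1473]
tool_rot: [-0.048, 0.707, 0.049, 0.704]
force: [0.6, -1.0, -3.2]
finger_gap: 0.261
```

```bash
python3 l.py w23.png
```

```text
34.825 [ 0.6705 -0.1514  0.1473] 0.2605773112789383 [ 0.5816 -0.9597 -3.1738] jaw 0.13647166662089003
```

View pics/w23.png

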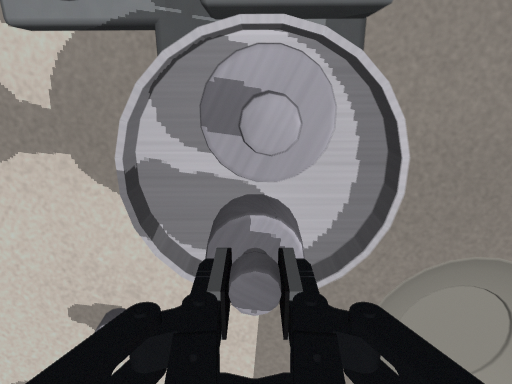

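Request:
send_rows(
  steps=[
    [[0.95, 0.002, 0.001, -0.007, 0], [0.95, 0.002, 0.001, -0.013, 0], [0.95, 0.002, 0.001, -0.018, 0], [0.95, 0.002, 0.001, -0.022, 0], [0.95, 0.002, 0.001, -0.025, 0], [0.95, 0.002, 0.001, -0.025, 0]],
  ],
)

```text
t: 35.62
tcp_pos: [0.6738, -0.1513, 0.1243]
tool_rot: [-0.048, 0.705, 0.048, 0.706]
force: [-0.7, 0.9, -0.6]
finger_gap: 0.258
```

Request:
send_rows(
  steps=[
    [[0.95, 0, 0, -0.002, 0], [0.65, 0, 0, -0.002, 0], [0.5, 0, 0, -0.002, 0], [0.5, 0, 0, -0.002, 0], [0.5, 0, 0, 0.03, 0], [0.4, 0, 0, 0.08, 0], [0.2, 0, 0, 0.1, 0], [0, 0, 0, 0.1, 0]],
  ],
)

```text
t: 36.62
tcp_pos: [0.6749, -0.1519, 0.2269]
tool_rot: [-0.049, 0.704, 0.047, 0.707]
force: [-1.2, -0.2, -0.2]
finger_gap: 0.983
```

Request:
send_rows(
  steps=[
    [[0, -0.12, 0.0, 0, 0], [0, -0.12, 0.0, 0, 0], [0, -0.18, 0.04, 0, 0], [0, -0.18, 0.04, 0, 0], [0, -0.18, 0.04, 0, 0], [0, -0.18, 0.04, 0, 0], [0, -0.18, 0.04, 0, 0], [0, -0.18, 0.04, 0, 0]],
  ],
)

```text
t: 37.62
tcp_pos: [0.4944, -0.1118, 0.2241]
tool_rot: [-0.048, 0.705, 0.048, 0.706]
force: [-1.1, 0.7, -0.4]
finger_gap: 0.996
```

Request:
send_rows(
  steps=[
    [[0, 0, 0, 0, 0], [0, 0, 0, 0, 0], [0, 0, 0, 0, 0], [0, 0, 0, 0, 0], [0, 0, 0, 0, 0], [0, 0, 0, 0, 0], [0, 0, 0, 0, 0], [0, 0, 0, 0, 0]],
  ],
)

```text
t: 38.62
tcp_pos: [0.4937, -0.1113, 0.2243]
tool_rot: [-0.048, 0.705, 0.048, 0.705]
force: [0.6, 0.0, -0.5]
finger_gap: 1.002
```

```bash
python3 l.py w24.png; python3 dial.py t24.png; python3 -c "
from h import *
snap('side','s24.png')"
```

```text
38.625 [ 0.4937 -0.1113  0.2243] 1.0024640617747052 [ 0.5615  0.0404 -0.452 ] jaw 0.136014274368451
```

View pics/w24.png

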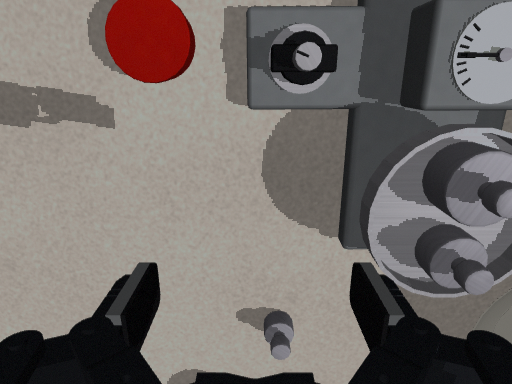

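View pics/t24.png

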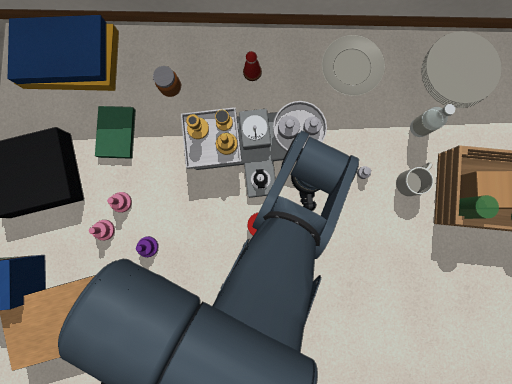

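View pics/s24.png

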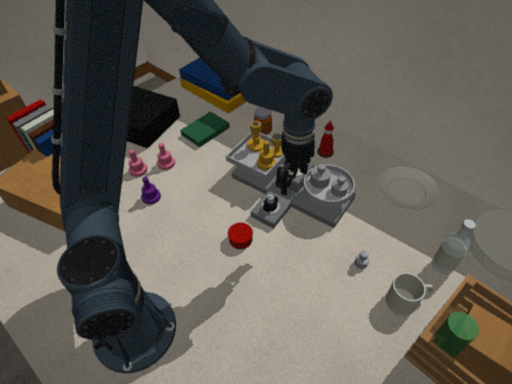

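View pics/zt24.png

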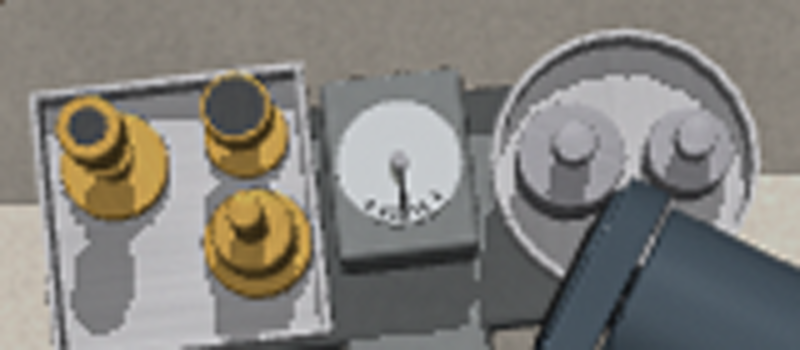

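Request:
send_rows(
  steps=[
    [[0, 0.06, 0.2, 0.04, 0], [0, 0.06, 0.2, 0.04, 0], [0, 0.06, 0.2, 0.04, 0], [0, 0.06, 0.2, 0.04, 0], [0, 0.06, 0.2, 0.04, 0], [0, 0.06, 0.2, 0.04, 0], [0, 0.06, 0.2, 0.04, 0], [0, 0.06, 0.2, 0.04, 0]],
  ],
)

```text
t: 39.78
tcp_pos: [0.5534, 0.0876, 0.2641]
tool_rot: [-0.047, 0.706, 0.047, 0.705]
force: [0.2, 1.2, 0.2]
finger_gap: 0.998
```

```bash
python3 l.py w25.png
python3 - <<'E'
from h import *
im=cv2.imread('pics/w25.png'); cv2.imwrite('pics/w25c.png',cv2.resize(im[60:260,240:500],None,fx=3,fy=3,interpolation=cv2.INTER_CUBIC))
E
```

```text
39.775 [0.5534 0.0876 0.2641] 0.9977324411108545 [0.1706 1.1787 0.1671] jaw 0.13423315144464673
```

View pics/w25.png

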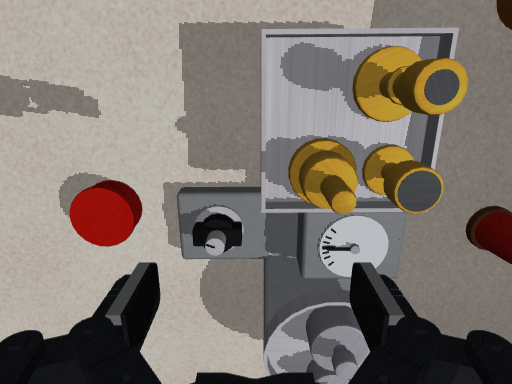

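Run:
```python
from h import *
im=cv2.imread('pics/w25.png'); cv2.imwrite('pics/w25d.png',cv2.resize(im[205:285,300:410],None,fx=7,fy=7,interpolation=cv2.INTER_CUBIC))
s=manip.sense()
r=lambda u,v,z:ray('wrist',u,v,z,s)[:2]
b=r(323,175,.095);print('bell foot',b,'handle',r(344,204,.180),'gob foot',r(390,171,.092),'top',r(418,190,.155),'cand foot',r(391,84,.092),'top',r(443,86,.18))
```

```text
bell foot [0.61831071 0.09439071] handle [0.61659759 0.09634459] gob foot [0.68209437 0.10616974] top [0.67974755 0.10724728] cand foot [0.66202954 0.18360083] top [0.66153959 0.18345007]
```

View pics/w25d.png

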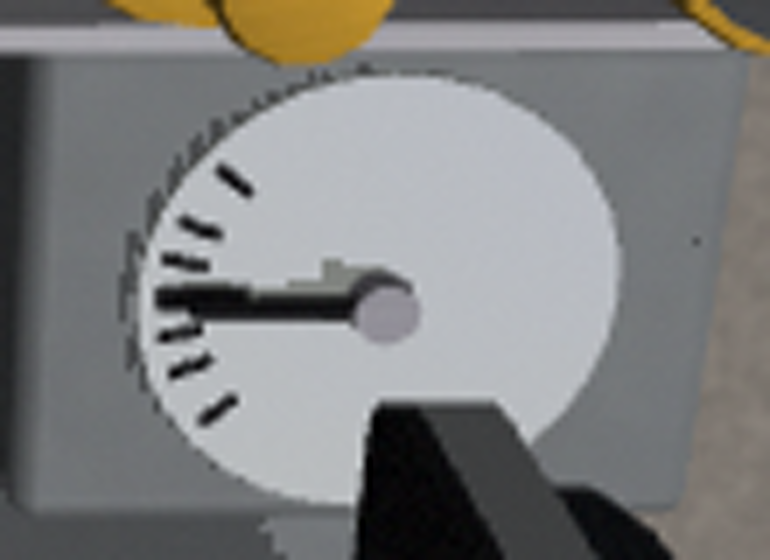

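View pics/w25c.png

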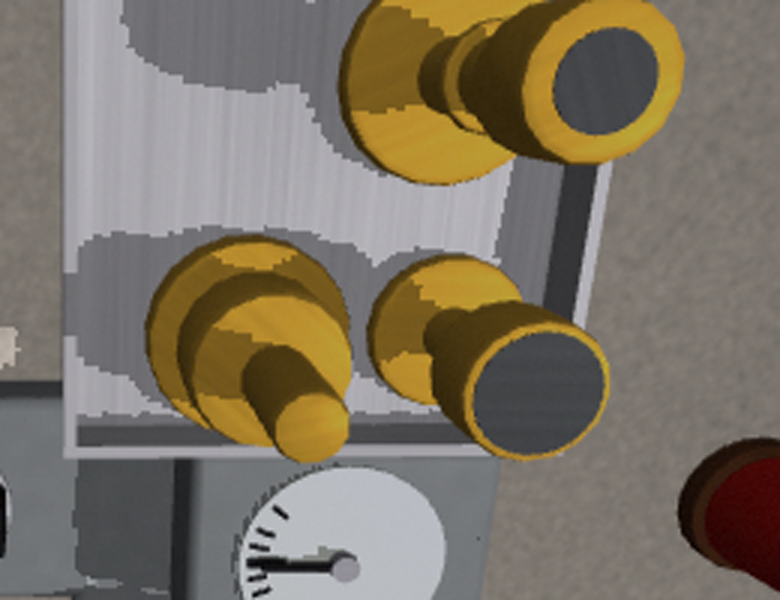

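```bash
python3 -c "
from station import manip
print(manip.sense()['force'],manip.sign_off())"
```

```text
the job is handed in; nothing more can be done
[-0.13046229 -0.36826462  0.86896383] None
```

I zeroed the empty balance, then weighed the three brass pieces, and the needle is back on the zero mark. The job was handed in at about 40 s of the 210 s allowed.

- **Zeroing:** I turned the outer ring by about -0.52 rad. Its bar then lay parallel to the balance within about 0.02 rad, with the needle on the widest tick. The inner knob's index line read 2.94 rad before and 2.91 rad after, which is within my measuring error.
- **Brass:** The candlestick, bell and one goblet stand on the square tray. The wrist force put them at roughly 600, 400 and 200 g. I saw no second goblet in any picture.
- **Weights:** The 800 g and 400 g weights stand on the round tray. The 200 g weight stays standing on the table.
- **Last checks:** All three brass pieces were upright, with their tops over their feet to about 2 mm. The needle looked the same on the mark as when the trays were empty. The mug and tin were not touched, and nothing was touching the gripper.
- **Discrepancies:**
  - The bell lay about 1 cm from where I set it down, perhaps from the knock the task warns of. It was still upright and inside the tray.
  - The top and wrist cameras disagreed by up to about 10 mm in y, so I went by the wrist view and the position found when gripping the ring.

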